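Pack the dried instruments into the cassette and close it

TASK

Move the four clean dental instruments one at a time from the drying rack (dark tray with white combs) into the notches of the open steel cassette, keeping them in the same left-to-right order and with their handles still towards you, and do not lay any of them on the worktop on the way. When all four lie in their notches, put the loose lid on the cassette with its two cut-off corners over those of the base, so that it sits fully down on the flange all round. Do not push or knock over the bur block, the small glass dish or the bottle that stand between.

Things in the scene. Friction and masses are not known exactly. Their poses are not given: they have to be found in the camera images.
- instr_mirror: Dental mirror, steel, 156 mm long, with a 23 mm round mirror at the working end; Round handle 8 mm thick, 9 mm high, 110 mm long, lying level. Origin: on the underside; its y axis runs along the tool to the handle end: grip across the handle 22 mm from the origin on the +y side. Starts in any of the rack's four notches, handle end to the robot.
- instr_probe: Dental probe, steel, 151 mm long, with a thin curved hook at the working end; Round handle 8 mm thick, 9 mm high, 110 mm long, lying level. Origin: on the underside; its y axis runs along the tool to the handle end: grip across the handle 22 mm from the origin on the +y side. Starts in any of the rack's four notches, handle end to the robot.
- instr_scaler: Scaler, steel, 146 mm long, the shortest, with a small bent tip at the working end; Round handle 8 mm thick, 9 mm high, 110 mm long, lying level. Origin: on the underside; its y axis runs along the tool to the handle end: grip across the handle 22 mm from the origin on the +y side. Starts in any of the rack's four notches, handle end to the robot.
- instr_spatula: Spatula, dark steel, 173 mm long, the longest, with a straight flat blade at the working end; Round handle 8 mm thick, 9 mm high, 110 mm long, lying level. Origin: on the underside; its y axis runs along the tool to the handle end: grip across the handle 22 mm from the origin on the +y side. Starts in any of the rack's four notches, handle end to the robot.
- drying_rack: Drying rack, fixed: dark drip tray 196 x 158 mm, 12 mm high, with two white toothed combs (10 mm thick) across it at x = -56 and +14 mm. Origin: centre of the underside, x away from the robot. Four notches at y = +57, +19, -19, -57 mm (+y left), 18 mm wide, between rounded teeth; each holds a handle lying along x, its underside 30 mm above the origin. Teeth end at 42 mm.
- cassette_base: Steel cassette base, fixed: flange 216 x 176 mm, 4 mm thick; wall 12 mm high on it, 200 x 160 mm, corners at -x (robot side) cut off by 28 mm; two grey combs at x = -56, +14 mm. Origin: centre of underside, x away from robot. Notches at y = +57, +19, -19, -57 mm (+y left), 18 mm wide, between rounded teeth; handles rest 22 mm above the origin, instrument origins at x = 0. Teeth end at 34 mm.
- cassette_lid: Loose steel lid 210 x 170 mm, 40 mm high, 0.22 kg, skirt down, -x corners cut off. Fits round the base's wall (2.5 mm play, 6.5 at the wall's top) one way only. Origin: centre of the skirt's lower edge; seated it is 4 mm above the base's origin, axes alike. Grip bar along x, 86 mm long, 12 mm wide and high, its middle 62 mm above the origin. Carry it low: a wall cabinet hangs over the back.
- bur_block: White block with standing burs, 34 x 62 mm, 34 mm high, loose: leave alone. Origin: centre of the underside.
- dappen_dish: Small glass dish, 32 mm across, 22 mm high, loose: leave alone. Origin: centre of the underside.
- bond_bottle: Small dark bottle with white cap, 23 mm across, 55 mm high, loose: leave alone. Origin: centre of the underside.

How it is judged:
On the way, in this order (a step that is already met when the one before it is completed fails the run):
1. all four instruments lie in the cassette's notches (x of instr_mirror in the frame of cassette_base between -0.022 and 0.022 m and z of instr_mirror in the frame of cassette_base between 0.016 and 0.028 m and angle between the y axis of each of instr_mirror, instr_probe, instr_scaler, instr_spatula and the x axis of cassette_base, either way round below 0.2 rad and x of instr_probe in the frame of cassette_base between -0.022 and 0.022 m and z of instr_probe in the frame of cassette_base between 0.016 and 0.028 m and x of instr_scaler in the frame of cassette_base between -0.022 and 0.022 m and z of instr_scaler in the frame of cassette_base between 0.016 and 0.028 m and x of instr_spatula in the frame of cassette_base between -0.022 and 0.022 m and z of instr_spatula in the frame of cassette_base between 0.016 and 0.028 m and (y of instr_mirror in the frame of cassette_base between 0.047 and 0.067 m or y of instr_probe in the frame of cassette_base between 0.047 and 0.067 m or y of instr_scaler in the frame of cassette_base between 0.047 and 0.067 m or y of instr_spatula in the frame of cassette_base between 0.047 and 0.067 m) and (y of instr_mirror in the frame of cassette_base between 0.009 and 0.029 m or y of instr_probe in the frame of cassette_base between 0.009 and 0.029 m or y of instr_scaler in the frame of cassette_base between 0.009 and 0.029 m or y of instr_spatula in the frame of cassette_base between 0.009 and 0.029 m) and (y of instr_mirror in the frame of cassette_base between -0.029 and -0.009 m or y of instr_probe in the frame of cassette_base between -0.029 and -0.009 m or y of instr_scaler in the frame of cassette_base between -0.029 and -0.009 m or y of instr_spatula in the frame of cassette_base between -0.029 and -0.009 m) and (y of instr_mirror in the frame of cassette_base between -0.067 and -0.047 m or y of instr_probe in the frame of cassette_base between -0.067 and -0.047 m or y of instr_scaler in the frame of cassette_base between -0.067 and -0.047 m or y of instr_spatula in the frame of cassette_base between -0.067 and -0.047 m)), for 0.2 s.
2. the lid is seated on the base over the four instruments (all of step 1 and x of cassette_lid in the frame of cassette_base between -0.008 and 0.008 m and y of cassette_lid in the frame of cassette_base between -0.008 and 0.008 m and z of cassette_lid in the frame of cassette_base between 0 and 0.008 m and angle between cassette_lid's own z axis and vertical below 0.04 rad and angle between the x axis of cassette_lid and the x axis of cassette_base, either way round below 0.08 rad), for 0.2 s.
At the end, for the whole second after the job is handed in: Each cassette notch holds one instrument on its combs (10 mm across, 22 mm along, 6 mm in height, 0.2 rad), in the rack's order; the lid stands on the flange (within 8 mm and 0.08 rad, at most 4 mm up, level to 0.04 rad); all released and at rest (all of step 2 and linear speed of each of instr_mirror, instr_probe, instr_scaler, instr_spatula, cassette_lid below 0.02 m/s); the robot touches nothing.
It fails at once if wrong order: a cassette notch is filled while the instrument of the same notch of the rack, counted from the left, is still in the rack ((((y of instr_mirror in the frame of cassette_base between 0.047 and 0.067 m and z of instr_mirror in the frame of cassette_base below 0.028 m) or (y of instr_probe in the frame of cassette_base between 0.047 and 0.067 m and z of instr_probe in the frame of cassette_base below 0.028 m) or (y of instr_scaler in the frame of cassette_base between 0.047 and 0.067 m and z of instr_scaler in the frame of cassette_base below 0.028 m) or (y of instr_spatula in the frame of cassette_base between 0.047 and 0.067 m and z of instr_spatula in the frame of cassette_base below 0.028 m)) and ((y of instr_mirror in the frame of drying_rack between 0.047 and 0.067 m and z of instr_mirror in the frame of drying_rack below 0.036 m) or (y of instr_probe in the frame of drying_rack between 0.047 and 0.067 m and z of instr_probe in the frame of drying_rack below 0.036 m) or (y of instr_scaler in the frame of drying_rack between 0.047 and 0.067 m and z of instr_scaler in the frame of drying_rack below 0.036 m) or (y of instr_spatula in the frame of drying_rack between 0.047 and 0.067 m and z of instr_spatula in the frame of drying_rack below 0.036 m))) or (((y of instr_mirror in the frame of cassette_base between 0.009 and 0.029 m and z of instr_mirror in the frame of cassette_base below 0.028 m) or (y of instr_probe in the frame of cassette_base between 0.009 and 0.029 m and z of instr_probe in the frame of cassette_base below 0.028 m) or (y of instr_scaler in the frame of cassette_base between 0.009 and 0.029 m and z of instr_scaler in the frame of cassette_base below 0.028 m) or (y of instr_spatula in the frame of cassette_base between 0.009 and 0.029 m and z of instr_spatula in the frame of cassette_base below 0.028 m)) and ((y of instr_mirror in the frame of drying_rack between 0.009 and 0.029 m and z of instr_mirror in the frame of drying_rack below 0.036 m) or (y of instr_probe in the frame of drying_rack between 0.009 and 0.029 m and z of instr_probe in the frame of drying_rack below 0.036 m) or (y of instr_scaler in the frame of drying_rack between 0.009 and 0.029 m and z of instr_scaler in the frame of drying_rack below 0.036 m) or (y of instr_spatula in the frame of drying_rack between 0.009 and 0.029 m and z of instr_spatula in the frame of drying_rack below 0.036 m))) or (((y of instr_mirror in the frame of cassette_base between -0.029 and -0.009 m and z of instr_mirror in the frame of cassette_base below 0.028 m) or (y of instr_probe in the frame of cassette_base between -0.029 and -0.009 m and z of instr_probe in the frame of cassette_base below 0.028 m) or (y of instr_scaler in the frame of cassette_base between -0.029 and -0.009 m and z of instr_scaler in the frame of cassette_base below 0.028 m) or (y of instr_spatula in the frame of cassette_base between -0.029 and -0.009 m and z of instr_spatula in the frame of cassette_base below 0.028 m)) and ((y of instr_mirror in the frame of drying_rack between -0.029 and -0.009 m and z of instr_mirror in the frame of drying_rack below 0.036 m) or (y of instr_probe in the frame of drying_rack between -0.029 and -0.009 m and z of instr_probe in the frame of drying_rack below 0.036 m) or (y of instr_scaler in the frame of drying_rack between -0.029 and -0.009 m and z of instr_scaler in the frame of drying_rack below 0.036 m) or (y of instr_spatula in the frame of drying_rack between -0.029 and -0.009 m and z of instr_spatula in the frame of drying_rack below 0.036 m))) or (((y of instr_mirror in the frame of cassette_base between -0.067 and -0.047 m and z of instr_mirror in the frame of cassette_base below 0.028 m) or (y of instr_probe in the frame of cassette_base between -0.067 and -0.047 m and z of instr_probe in the frame of cassette_base below 0.028 m) or (y of instr_scaler in the frame of cassette_base between -0.067 and -0.047 m and z of instr_scaler in the frame of cassette_base below 0.028 m) or (y of instr_spatula in the frame of cassette_base between -0.067 and -0.047 m and z of instr_spatula in the frame of cassette_base below 0.028 m)) and ((y of instr_mirror in the frame of drying_rack between -0.067 and -0.047 m and z of instr_mirror in the frame of drying_rack below 0.036 m) or (y of instr_probe in the frame of drying_rack between -0.067 and -0.047 m and z of instr_probe in the frame of drying_rack below 0.036 m) or (y of instr_scaler in the frame of drying_rack between -0.067 and -0.047 m and z of instr_scaler in the frame of drying_rack below 0.036 m) or (y of instr_spatula in the frame of drying_rack between -0.067 and -0.047 m and z of instr_spatula in the frame of drying_rack below 0.036 m)))).
It fails at once if an instrument is laid or dropped on the worktop (height (world z) of any of instr_mirror, instr_probe, instr_scaler, instr_spatula below 0.01 m).
It fails at once if a bystander is pushed more than 25 mm or knocked over (distance of any of bur_block, dappen_dish, bond_bottle from where it was at the start of the episode above 0.025 m or angle between any of bur_block, dappen_dish, bond_bottle's own z axis and vertical above 0.5 rad).
It also fails if it takes over 120 s, if anything falls off the work surface, if the arm or the gripper's body presses on something with over 40 N, if the wrist force passes 120 N, or if a joint passes its speed limit or range.

ROBOT

A 7-joint arm with a two-finger parallel gripper is mounted at the origin on a cart in front of the work surface, level with it; the furniture and walls round the work are solid. World frame = base frame: x ahead of the robot, y to its left, z up, the work surface at z = 0. Lengths are in m, angles in rad, forces in N, time in s.
With the tool pointing down it reaches from about 0.4 to 0.85 m from the base axis. Payload 10.4 kg.
Tool frame: the origin (TCP) lies on the centre line of the jaws, within the pads' length; the fingertips stand 17 mm ahead of it and the grasp point (between the pads) lies 2 mm behind it; z points along the fingers, y is the line along which they close (so a half turn about z gives the same grasp; the last joint's range is limited). The gripper opens to 85 mm and grips with 20 to 120 N. Pads are 22 mm wide; open, the fingers measure 114 mm over their backs; the gripper's body (76 mm by 85 mm) begins 54 mm behind the grasp point. The pads swing forward as they close: fully open they stand 13 mm farther back than shut.
Start: joints at [1.15, 0.332, -0.065, 1.46, 0.022, 1.35, -0.088], TCP at [0.242, -0.576, 0.248] pointing down, gripper open.
Joint ranges: [-2.6, 2.6], [-0.5, 2.12], [-1.47, 1.34], [0.16, 2.42], [-1.27, 4.41], [0.06, 2.06], [-2.6, 2.6]. Speed limits (rad/s): [2.22, 2.22, 2.79, 2.79, 3.14, 3.14, 3.14].

INTERFACE

Orientations are given as a unit quaternion [x, y, z, w].
In Python, from workcell import get_obs, optics, job gives the robot as it stands. The module is installed in compiled form; this text tells all that it offers.
- The arm moves only by the tool send_rows, never from a script. Its argument "plan" is a list that holds one entry, the list of rows, each a list of 7 numbers: the turn, a rotation vector about the tool's x, y, z in units of 1.5 rad (1.0 is 1.5 rad), then the shift along the tool's x, y, z in units of 20 cm (1.0 is 20 cm), then the opening, from 0 (shut) to 1 (fully open). A call has 1 to 20 rows; each row shifts and turns the commanded pose from where the row before left it, along the tool's axes as they then stand; what a row does not reach is not made up. A row lasts 1/12 s, in which the tool goes at most 41.7 mm and 7.16 degrees, less where a joint would pass 70% of its speed; a pose out of reach is approached as far as the arm can. A call with a number of a shift or a turn outside -1 to 1 is refused whole. A call with a gripper value outside its range is refused whole. The fingers move at their own pace and stop on an object; "squeeze" is the grip in N (left out, the last holds). Time passes only in rows, so rows that do not move let the fingers close. It gives the time, the measured TCP pose, the force, the opening and the grip force at its end, in the units of the state.
- get_obs(): the state, without advancing time (a new reading comes with each control period).
- optics.camera(name): name is "scene" or "top"; returns the picture (480x640x3 uint8, red, green, blue); there is no depth.
- optics.get_calibration(name): a dict with "intrinsics" (3x3 intrinsics, pixels), "world_from_camera" (4x4, takes a point from camera to world coordinates). Camera axes: x right, y up, looking along -z (the intrinsics and any distortion apply to the point x, -y, -z); pixel columns grow to the right and rows downward; lengths in m; the calibration is good to about 2 mm. A picture is of the moment at which its call begins. get_calibration takes no time and is no camera call.
- job.hand_in(): hands the job in; it is judged then, once.
The state is a dict: "clock": time; "joint_pos": joint angles; "joint_velocities": joint speeds; "tau": joint torques, N m; "position": TCP position; "ee_rot": TCP orientation; "ft_force": force on the tool from outside, world axes, zero at the start; "torque": the same for the moment, N m; "grip_width": opening from 0.0 (shut) to 1.0 (fully open); "grasp_force": force on a finger pad.
Only numpy, scipy, OpenCV 4.12 (cv2) and the standard library are available. Lean on these libraries where they do the work, as an engineer would, in place of code of your own. Each camera call takes 0.05 s, during which the arm holds its last target. There are 200 camera calls.

## Working session

There is one attempt and no reset: what is moved stays moved. The work goes in short steps, Python scripts to look and compute and a tool call to move; the robot and the scene stay as the last step left them, time stands still between calls to the robot, and variables do not carry over. Pictures are saved under pics/ and viewed, at most 14 in all, crops included, and the job is handed in when it is done.

Besides the shell and the picture viewer there is one more tool, called after ">>>" as a command line: name --argument value ..., lists and objects as JSON in quotes. send_rows: Moves the arm, as the interface text tells. Its arguments: {"type":"object","properties":{"plan":{"type":"array"},"squeeze":{"type":"number"}},"required":["plan"]}

```bash
mkdir -p pics; python3 - <<'E'
from workcell import get_obs, optics
import cv2,numpy as np
np.set_printoptions(precision=4,suppress=True)
for n in("scene","top"):
    cv2.imwrite(f"pics/{n}0.png",optics.camera(n)[:,:,::-1]); c=optics.get_calibration(n); print(n,c)
o=get_obs(); print(o)
E
```

```text
scene {'intrinsics': array([[488.0745,   0.    , 323.5352],
       [  0.    , 488.0745, 243.8707],
       [  0.    ,   0.    ,   1.    ]]), 'world_from_camera': array([[ 0.8049,  0.3242, -0.497 , -0.0604],
       [-0.5931,  0.4123, -0.6916, -0.9109],
       [-0.0193,  0.8514,  0.5241,  0.68  ],
       [ 0.    ,  0.    ,  0.    ,  1.    ]])}
top {'intrinsics': array([[538.0695,   0.    , 316.3782],
       [  0.    , 538.0695, 238.5389],
       [  0.    ,   0.    ,   1.    ]]), 'world_from_camera': array([[ 0.0605,  0.9766, -0.2066,  0.2886],
       [-0.9982,  0.0592, -0.0128, -0.0926],
       [-0.0003,  0.207 ,  0.9783,  1.1242],
       [ 0.    ,  0.    ,  0.    ,  1.    ]])}
{'clock': 0.1, 'joint_pos': array([ 1.1503,  0.3328, -0.0647,  1.4608,  0.0216,  1.3499, -0.0885]), 'joint_velocities': array([-0.0006, -0.001 ,  0.0001, -0.0008,  0.0006,  0.0007,  0.0025]), 'tau': array([  0.0026, -62.6744,   0.0497, -39.2433,   0.0162,   0.0068,
        -0.    ]), 'position': array([ 0.242 , -0.5759,  0.2476]), 'ee_rot': array([ 0.9803,  0.1977, -0.0002, -0.0006]), 'ft_force': array([ 0.3733,  0.1251, -0.5315]), 'torque': array([ 0.0287, -0.0208, -0.002 ]), 'grasp_force': 0.0, 'grip_width': 0.996896109961485}
```

View pics/top0.png

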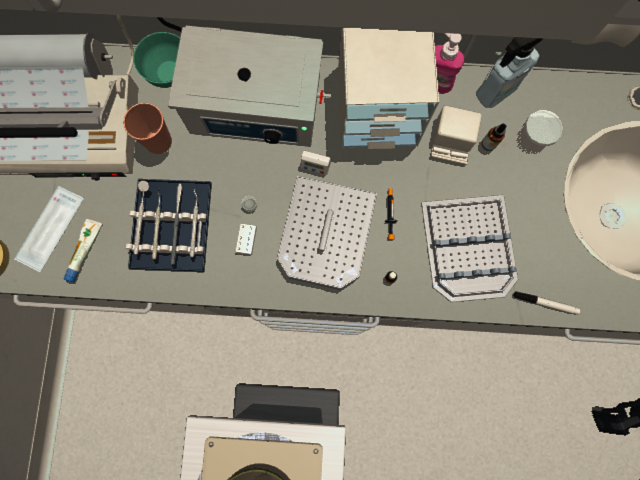

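View pics/scene0.png

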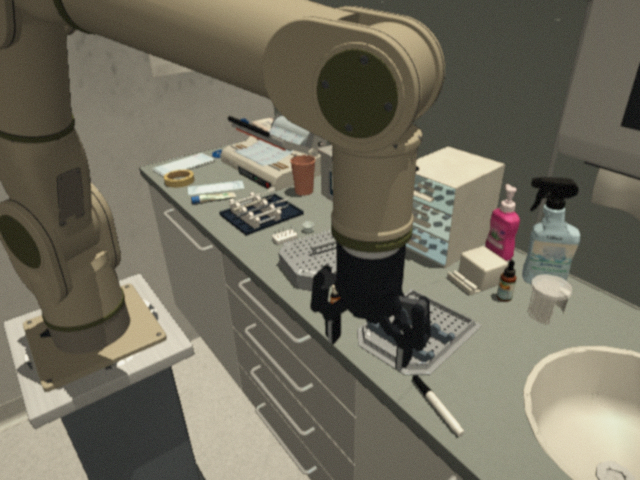

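```bash
cat > h.py <<'E'
import cv2,numpy as np
from workcell import get_obs, optics
from scipy.spatial.transform import Rotation as R
np.set_printoptions(precision=4,suppress=True)
def cal(n): c=optics.get_calibration(n); return c["intrinsics"],c["world_from_camera"]
def ray(n,uv,z):
    K,T=cal(n); uv=np.atleast_2d(uv).astype(float)
    d=np.c_[(uv[:,0]-K[0,2])/K[0,0],-(uv[:,1]-K[1,2])/K[1,1],-np.ones(len(uv))]@T[:3,:3].T
    return T[:3,3]+d*((z-T[2,3])/d[:,2])[:,None]
def proj(n,P):
    K,T=cal(n); c=(np.atleast_2d(P)-T[:3,3])@T[:3,:3]
    return np.c_[K[0,0]*c[:,0]/-c[:,2]+K[0,2],K[1,1]*c[:,1]/c[:,2]+K[1,2]]
def crop(im,x0,y0,w,h,s):
    c=cv2.resize(im[y0:y0+h,x0:x0+w],None,fx=s,fy=s,interpolation=cv2.INTER_CUBIC)
    for x in range(-(-x0//10)*10,x0+w,10):
        cv2.line(c,((x-x0)*s,0),((x-x0)*s,6),(0,255,0),1)
        if x%20==0: cv2.putText(c,str(x),((x-x0)*s-10,18),0,.4,(0,0,255),1)
    for y in range(-(-y0//10)*10,y0+h,10):
        cv2.line(c,(0,(y-y0)*s),(6,(y-y0)*s),(0,255,0),1); cv2.putText(c,str(y),(8,(y-y0)*s+4),0,.4,(0,0,255),1)
    return c
E
python3 - <<'E'
from h import *
im=cv2.imread("pics/top0.png")
cv2.imwrite("pics/rack.png",crop(im,120,170,150,110,5))
cv2.imwrite("pics/lidcas.png",np.hstack([crop(im,272,170,125,135,3),np.zeros((405,10,3),np.uint8),crop(im,412,180,125,135,3)]))
print(ray("top",[[131,180],[211,181],[208,271],[129,269]],.012))
print(ray("top",[[423,202],[502,196],[517,290],[438,301]],.004))
E
```

```text
[[0.6284 0.3301 0.012 ]
 [0.6366 0.1571 0.012 ]
 [0.4407 0.1435 0.012 ]
 [0.4349 0.3086 0.012 ]]
[[ 0.6195 -0.3028  0.004 ]
 [ 0.6433 -0.4731  0.004 ]
 [ 0.4409 -0.5022  0.004 ]
 [ 0.4081 -0.338   0.004 ]]
```

View pics/rack.png

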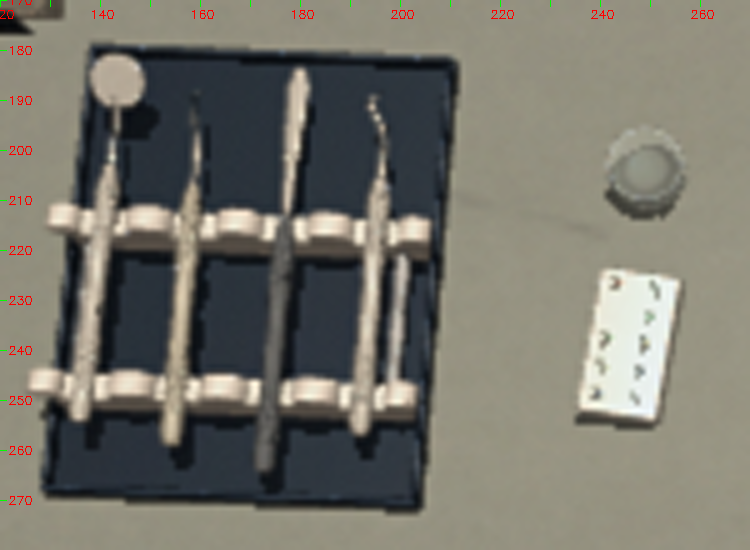

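View pics/lidcas.png

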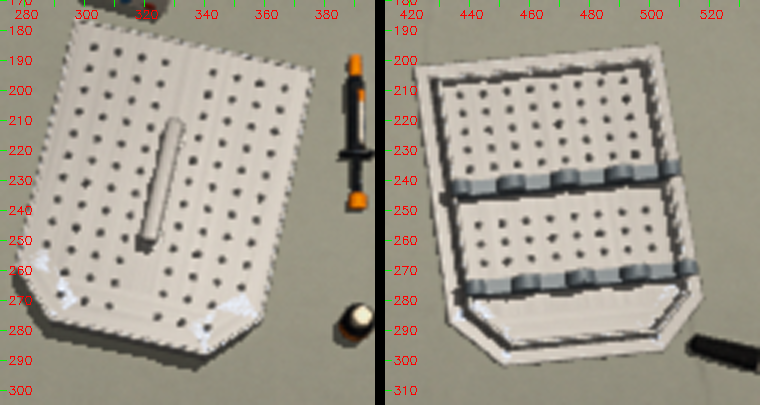

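```bash
cat > fit.py <<'E'
from h import *
from scipy.optimize import least_squares
def fit(loc,uv,p0):
    loc=np.array(loc,float)
    def w(p):
        c,s=np.cos(p[2]),np.sin(p[2]); return np.c_[p[0]+c*loc[:,0]-s*loc[:,1],p[1]+s*loc[:,0]+c*loc[:,1],loc[:,2]]
    r=least_squares(lambda p:(proj("top",w(p))-uv).ravel(),p0,x_scale=[.01,.01,.05])
    print(r.x,"res px\n",r.fun.reshape(-1,2)); return r.x
E
python3 - <<'E'
from fit import *
print("rack"); r=fit([[.098,.079,.012],[.098,-.079,.012],[-.098,-.079,.012],[-.098,.079,.012]],[[138.2,179.2],[211.2,182.2],[204.2,272],[128.4,268.6]],[.53,.23,0])
c=lambda X,Y:(412+(X-385)/3,180+Y/3)
print("cas flange"); b=fit([[.108,.088,.004],[.108,-.088,.004],[-.075,-.088,.004],[-.108,-.055,.004],[-.108,.055,.004],[-.075,.088,.004]],[c(415,67),c(660,46),c(703,297),c(664,350),c(505,365),c(449,320)],[.53,-.4,0])
l=lambda X,Y:(272+X/3,170+Y/3)
print("lid"); L=fit([[.105,.085,.04],[.105,-.085,.04],[-.105+.028,-.085,.04],[-.105,-.057,.04],[-.105,.057,.04],[-.077,.085,.04]],[l(79,21),l(315,70),l(260,320),l(207,353),l(52,317),l(16,257)],[.53,-.1,0])
print("bar"); fit([[.043,0,.068],[-.043,0,.068]],[l(176,119),l(148,240)],[.53,-.1,0])
q=lambda X,Y:(120+X/5,170+Y/5)
for n,e,t,f in[("mirror",(80,419),(119,54),(107,175)),("probe",(171,444),(196,95),(191,190)),("spatula",(264,470),(300,70),(287,205)),("scaler",(359,434),(373,97),(380,190))]:
    P=ray("top",[q(*e),q(*f),q(*t)],.035); d=P[:,:2]-r[:2]
    cc,s=np.cos(r[2]),np.sin(r[2]); print(n,P[0],"rack frame end,front,tip:",(d@np.array([[cc,-s],[s,cc]])).round(4).tolist())
print("bur,dish,bottle",ray("top",[[246,238],[249,204],[391,277]],.03))
E
```

```text
rack
[0.5347 0.2331 0.0221] res px
 [[ 0.2336  0.0966]
 [ 0.0923 -0.2241]
 [-0.3177 -0.1971]
 [ 0.0034  0.3224]]
cas flange
[ 0.5245 -0.4052  0.1519] res px
 [[ 0.5828  0.338 ]
 [-0.4045  0.1794]
 [-0.5137  0.2039]
 [-0.5307 -0.3241]
 [ 0.065  -0.49  ]
 [ 0.806   0.1794]]
lid
[ 0.5332 -0.0983 -0.1713] res px
 [[ 0.1889 -1.5292]
 [ 0.2944 -0.0927]
 [ 0.054   0.4701]
 [ 1.2185 -0.2991]
 [-1.8723 -1.1614]
 [ 0.1275  2.487 ]]
bar
[ 0.531  -0.097  -0.1648] res px
 [[ 0.0291 -0.1314]
 [-0.0286  0.1271]]
mirror [0.4641 0.2901 0.035 ] rack frame end,front,tip: [[-0.0693, 0.0586], [0.0348, 0.0585], [0.0879, 0.059]]
probe [0.456  0.2515 0.035 ] rack frame end,front,tip: [[-0.0783, 0.0201], [0.0296, 0.0226], [0.0711, 0.0247]]
spatula [0.4476 0.2121 0.035 ] rack frame end,front,tip: [[-0.0876, -0.019], [0.0247, -0.0181], [0.0837, -0.0182]]
scaler [0.4648 0.1749 0.035 ] rack frame end,front,tip: [[-0.0711, -0.0566], [0.0327, -0.0565], [0.073, -0.0501]]
bur,dish,bottle [[ 0.5119  0.0679  0.03  ]
 [ 0.5853  0.068   0.03  ]
 [ 0.4485 -0.2356  0.03  ]]
```

```bash
cat > go.py <<'E'
import sys
from h import *
F={"r":(.5347,.2331,.0221),"c":(.5245,-.4052,.1519),"l":(.531,-.097,-.167)}
def go(f,x,y,z):
    """offset from now to a point of a fixture's frame, tool pointing down and aligned with it; in move units"""
    o=get_obs(); q=R.from_quat(o["ee_rot"]); X,Y,a=F[f]
    t=np.array([X+x*np.cos(a)-y*np.sin(a),Y+x*np.sin(a)+y*np.cos(a),z])
    g=R.from_quat([np.cos(a/2),np.sin(a/2),0,0])
    print("t",round(o["clock"],2),"at",o["position"],"to",t,"yaw",np.arctan2(*q.as_matrix()[[1,0],0]),"| turn u",(q.inv()*g).as_rotvec()/1.5,
     "| shift u now-axes",q.inv().apply(t-o["position"])/.2,"goal-axes",g.inv().apply(t-o["position"])/.2,"| q7",o["joint_pos"][6],"w",o["grip_width"],"f",o["grasp_force"],o["ft_force"])
if __name__=="__main__": go(sys.argv[1],*map(float,sys.argv[2:5]))
E
python3 go.py r -.016 .0586 .13
```

```text
t 0.1 at [ 0.242  -0.5759  0.2476] to [0.5174 0.2913 0.13  ] yaw 0.3979249650147795 | turn u [-0.0008  0.0002  0.2505] | shift u now-axes [ 2.9497 -3.4631  0.5921] goal-axes [ 1.4724 -4.3047  0.5881] | q7 -0.08847218668445232 w 0.996896109961485 f 0.0 [ 0.3733  0.1251 -0.5315]
```

>>> send_rows --plan '[[[0,0,0.063,0,0,0,1],[0,0,0.063,0,0,0,1],[0,0,0.063,0,0,0,1],[0,0,0.063,0,0,0,1],[0,0,0,0.18,0,0,0.35],[0,0,0,0.18,0,0,0.35],[0,0,0,0.18,0,0,0.35],[0,0,0,0.18,0,0,0.35],[0,0,0,0.18,0,0,0.35],[0,0,0,0.18,0,0,0.35],[0,0,0,0.18,0,0,0.35],[0,0,0,0,-0.18,0,0.35],[0,0,0,0,-0.18,0,0.35],[0,0,0,0,-0.18,0,0.35],[0,0,0,0,-0.18,0,0.35],[0,0,0,0,-0.18,0,0.35],[0,0,0,0,-0.18,0,0.35],[0,0,0,0,-0.18,0,0.35]]]' --squeeze 50

```text
clock: 1.6
position: [0.4886, -0.3174, 0.2479]
ee_rot: [1.0, 0.01, -0.0, -0.0]
ft_force: [0.5, 0.1, 0.4]
grip_width: 0.351
grasp_force: 0.0
```

```bash
python3 go.py r -.016 .0586 .13
```

```text
t 1.6 at [ 0.4886 -0.3174  0.2479] to [0.5174 0.2913 0.13  ] yaw 0.019852931912303595 | turn u [-0.0001  0.0004 -0.0015] | shift u now-axes [ 0.2047 -3.0402  0.5897] goal-axes [ 0.2112 -3.0398  0.5896] | q7 -1.0858875837262663 w 0.3512213776990137 f 0.0 [0.5001 0.1004 0.3727]
```

>>> send_rows --plan '[[[0,0,0,0.012,-0.18,0.03,0.35],[0,0,0,0.012,-0.18,0.03,0.35],[0,0,0,0.012,-0.18,0.03,0.35],[0,0,0,0.012,-0.18,0.03,0.35],[0,0,0,0.012,-0.18,0.03,0.35],[0,0,0,0.012,-0.18,0.03,0.35],[0,0,0,0.012,-0.18,0.03,0.35],[0,0,0,0.012,-0.18,0.03,0.35],[0,0,0,0.012,-0.18,0.03,0.35],[0,0,0,0.012,-0.18,0.03,0.35],[0,0,0,0.012,-0.18,0.03,0.35],[0,0,0,0.012,-0.18,0.03,0.35],[0,0,0,0.012,-0.18,0.03,0.35],[0,0,0,0.012,-0.18,0.03,0.35],[0,0,0,0.012,-0.18,0.03,0.35],[0,0,0,0.012,-0.18,0.03,0.35],[0,0,0,0,0,0,0.35],[0,0,0,0,0,0,0.35]]]'

```text
clock: 3.1
position: [0.5148, 0.2597, 0.1514]
ee_rot: [1.0, 0.012, -0.001, -0.0]
ft_force: [-0.6, 0.2, -0.7]
grip_width: 0.35
grasp_force: 0.0
```

```bash
python3 go.py r -.016 .0586 .0345
```

```text
t 3.1 at [0.5148 0.2597 0.1514] to [0.5174 0.2913 0.0345] yaw 0.023996056447302995 | turn u [-0.0003  0.0013  0.0013] | shift u now-axes [ 0.0178 -0.1574  0.5844] goal-axes [ 0.0164 -0.1577  0.5843] | q7 -2.2433474372513276 w 0.3495727796494892 f 0.0 [-0.5979  0.1856 -0.7141]
```

>>> send_rows --plan '[[[0,0,0,0.018,-0.157,0,0.35],[0,0,0,0,0,0.1,0.35],[0,0,0,0,0,0.1,0.35],[0,0,0,0,0,0.1,0.35],[0,0,0,0,0,0.1,0.35],[0,0,0,0,0,0.1,0.35],[0,0,0,0,0,0.05,0.35],[0,0,0,0,0,0.033,0.35],[0,0,0,0,0,0,0.35],[0,0,0,0,0,0,0.35],[0,0,0,0,0,0,0],[0,0,0,0,0,0,0],[0,0,0,0,0,0,0],[0,0,0,0,0,0,0],[0,0,0,0,0,0,0],[0,0,0,0,0,0,0]]]'

```text
clock: 4.43
position: [0.5199, 0.2899, 0.0374]
ee_rot: [1.0, 0.01, 0.001, -0.001]
ft_force: [-0.1, 2.8, 7.4]
grip_width: 0.09
grasp_force: 51.2
```

```bash
python3 go.py r -.016 .0586 .0345
```

```text
t 4.43 at [0.5199 0.2899 0.0374] to [0.5174 0.2913 0.0345] yaw 0.02007807702532145 | turn u [-0.0011 -0.0017 -0.0013] | shift u now-axes [-0.0123 -0.0075  0.0146] goal-axes [-0.0123 -0.0076  0.0146] | q7 -2.3598319509431733 w 0.08987542028332957 f 51.16335080936551 [-0.073   2.7552  7.3802]
```

>>> send_rows --plan '[[[0,0,0,0,0,-0.05,0],[0,0,0,0,0,-0.1,0],[0,0,0,0,0,-0.1,0],[0,0,0,0,0,-0.1,0],[0,0,0,0,0,-0.1,0],[0,0,0,0,0,-0.05,0],[0,0,0,0,0,0,0],[0,0,0,0,0,0,0]]]'

```text
clock: 5.1
position: [0.5192, 0.2884, 0.1357]
ee_rot: [1.0, 0.01, 0.0, 0.0]
ft_force: [-0.0, -0.5, -0.7]
grip_width: 0.092
grasp_force: 49.6
```

```bash
python3 go.py c -.022 .057 .13; python3 - <<'E'
from h import *
im=optics.camera("top")[:,:,::-1].copy(); cv2.imwrite("pics/lift1.png",crop(im,110,160,130,120,5))
E
```

```text
t 5.1 at [0.5192 0.2884 0.1357] to [ 0.4941 -0.3522  0.13  ] yaw 0.01934928314622589 | turn u [ 0.0003 -0.0004 -0.0884] | shift u now-axes [-0.1874  3.2     0.0299] goal-axes [-0.6087  3.1472  0.0287] | q7 -2.3064568956991693 w 0.09189681410162563 f 49.56060290336609 [-0.0228 -0.4849 -0.7459]
```

View pics/lift1.png

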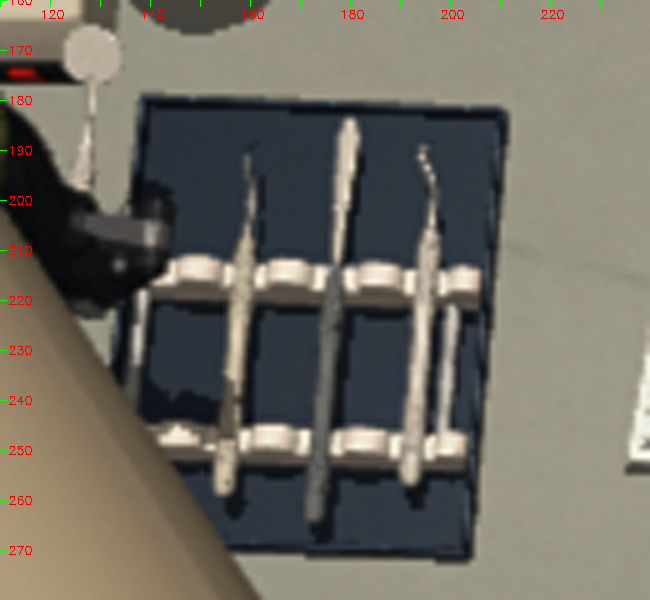

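>>> send_rows --plan '[[[0,0,0,-0.01,0.1,0,0],[0,0,0,-0.01,0.18,0,0],[0,0,0,-0.01,0.18,0,0],[0,0,0,-0.01,0.18,0,0],[0,0,0,-0.01,0.18,0,0],[0,0,0,-0.01,0.18,0,0],[0,0,0,-0.01,0.18,0,0],[0,0,0,-0.01,0.18,0,0],[0,0,0,-0.01,0.18,0,0],[0,0,0,-0.01,0.18,0,0],[0,0,0,-0.01,0.18,0,0],[0,0,0,-0.01,0.18,0,0],[0,0,0,-0.01,0.18,0,0],[0,0,0,-0.01,0.18,0,0],[0,0,0,-0.01,0.18,0,0],[0,0,0,-0.01,0.18,0,0],[0,0,0,-0.01,0.18,0,0],[0,0,-0.044,-0.01,0.18,0,0],[0,0,-0.044,0,0,0,0],[0,0,0,0,0,0,0]]]'

```text
clock: 6.82
position: [0.4937, -0.3459, 0.1336]
ee_rot: [0.997, 0.075, -0.001, -0.001]
ft_force: [0.4, 0.8, -0.7]
grip_width: 0.091
grasp_force: 49.6
```

```bash
python3 go.py c -.022 .057 .06
```

```text
t 6.82 at [ 0.4937 -0.3459  0.1336] to [ 0.4941 -0.3522  0.06  ] yaw 0.15076572467521196 | turn u [-0.0009  0.0018 -0.0008] | shift u now-axes [-0.0018  0.0318  0.3681] goal-axes [-0.0028  0.0313  0.3682] | q7 -0.9569944174468424 w 0.09116773351015352 f 49.564300775527954 [ 0.4428  0.8081 -0.7311]
```

>>> send_rows --plan '[[[0,0,0,-0.002,0.032,0.05,0],[0,0,0,0,0,0.1,0],[0,0,0,0,0,0.1,0],[0,0,0,0,0,0.08,0],[0,0,0,0,0,0.03,0],[0,0,0,0,0,0,0],[0,0,0,0,0,0,0]]]'

```text
clock: 7.4
position: [0.4964, -0.3494, 0.0636]
ee_rot: [0.997, 0.076, -0.0, -0.0]
ft_force: [0.3, -0.1, -0.1]
grip_width: 0.09
grasp_force: 49.6
```

```bash
python3 go.py c -.022 .057 .0295; python3 - <<'E'
from h import *
a=crop(optics.camera("top")[:,:,::-1].copy(),405,180,130,130,3)
b=crop(optics.camera("scene")[:,:,::-1].copy(),320,270,160,130,3)[:,:400]
cv2.imwrite("pics/place1.png",np.hstack([a,b]))
E
```

```text
t 7.4 at [ 0.4964 -0.3494  0.0636] to [ 0.4941 -0.3522  0.0295] yaw 0.15209002708919742 | turn u [-0.0003  0.0002  0.0001] | shift u now-axes [-0.0133  0.012   0.1706] goal-axes [-0.0134  0.0119  0.1706] | q7 -0.9691936133969707 w 0.09014715464316429 f 49.56583321094513 [ 0.2538 -0.108  -0.0982]
```

View pics/place1.png

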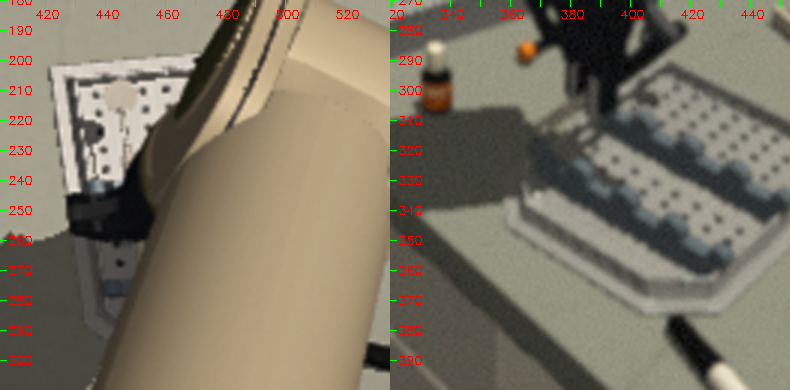

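```bash
python3 - <<'E'
from h import *
for n,f,uv,z in[("head","c",[445.3,212],.06),("shaft rear","c",[442.5,255],.06)]:
    p=ray("top",uv,z)[0]; X,Y,a=(.5245,-.4052,.1519); d=p[:2]-[X,Y]; print(n,p,d@np.array([[np.cos(a),-np.sin(a)],[np.sin(a),np.cos(a)]]))
o=get_obs()["position"];d=o[:2]-[X,Y];print("tcp",d@np.array([[np.cos(a),-np.sin(a)],[np.sin(a),np.cos(a)]]))
E
```

```text
head [ 0.5845 -0.3381  0.06  ] [0.0695 0.0572]
shaft rear [ 0.4949 -0.3335  0.06  ] [-0.0184  0.0753]
tcp [-0.0189  0.0586]
```

>>> send_rows --plan '[[[0,0,0,-0.013,0.01,0,0],[0,0,0,0,0,0.05,0],[0,0,0,0,0,0.05,0],[0,0,0,0,0,0.04,0],[0,0,0,0,0,0.025,0],[0,0,0,0,0,0,0],[0,0,0,0,0,0,0],[0,0,0,0,0,0,0]]]'

```text
clock: 8.17
position: [0.4938, -0.3524, 0.0303]
ee_rot: [0.997, 0.076, -0.0, -0.0]
ft_force: [-0.4, -0.0, -0.1]
grip_width: 0.092
grasp_force: 49.6
```

```bash
python3 go.py c -.022 .057 .0295
```

```text
t 8.17 at [ 0.4938 -0.3524  0.0303] to [ 0.4941 -0.3522  0.0295] yaw 0.15182997490777522 | turn u [-0.0002  0.0001 -0.    ] | shift u now-axes [ 0.0016 -0.0009  0.0039] goal-axes [ 0.0016 -0.0009  0.0039] | q7 -0.9716665736287367 w 0.09226149705005063 f 49.56126093864441 [-0.4469 -0.0496 -0.1466]
```

>>> send_rows --plan '[[[0,0,0,0,0,0.005,0],[0,0,0,0,0,0.005,0],[0,0,0,0,0,0,0],[0,0,0,0,0,0,0.32],[0,0,0,0,0,0,0.32],[0,0,0,0,0,0,0.32],[0,0,0,0,0,0,0.32],[0,0,0,0,0,-0.03,0.32],[0,0,0,0,0,-0.1,0.32],[0,0,0,0,0,-0.13,0.32],[0,0,0,0,0,-0.13,0.32],[0,0,0,0,0,-0.13,0.32],[0,0,0.044,0,-0.05,0,0.32],[0,0,0.044,0,-0.1,0,0.32],[0,0,0,0,-0.18,0,0.32],[0,0,0,0,-0.18,0,0.32],[0,0,0,0,-0.18,0,0.32],[0,0,0,0,-0.18,0,0.32],[0,0,0,0,-0.18,0,0.32],[0,0,0,0,-0.18,0,0.32]]]'

```text
clock: 9.83
position: [0.486, -0.1051, 0.1327]
ee_rot: [1.0, 0.01, 0.0, 0.0]
ft_force: [1.3, -0.3, -0.6]
grip_width: 0.32
grasp_force: 0.0
```

```bash
python3 go.py r -.025 .0213 .13; python3 - <<'E'
from h import *
a=crop(optics.camera("top")[:,:,::-1].copy(),405,180,130,130,3)
b=crop(optics.camera("scene")[:,:,::-1].copy(),320,270,160,130,3)[:,:400]
cv2.imwrite("pics/placed1.png",np.hstack([a,b]))
E
```

```text
t 9.83 at [ 0.486  -0.1051  0.1327] to [0.5092 0.2538 0.13  ] yaw 0.019678317325229677 | turn u [ 0.0002 -0.0002 -0.0016] | shift u now-axes [ 0.1514 -1.7921  0.0128] goal-axes [ 0.1557 -1.7917  0.0133] | q7 -1.490252650764862 w 0.31973095753372865 f 0.0 [ 1.349  -0.2643 -0.5589]
```

View pics/placed1.png

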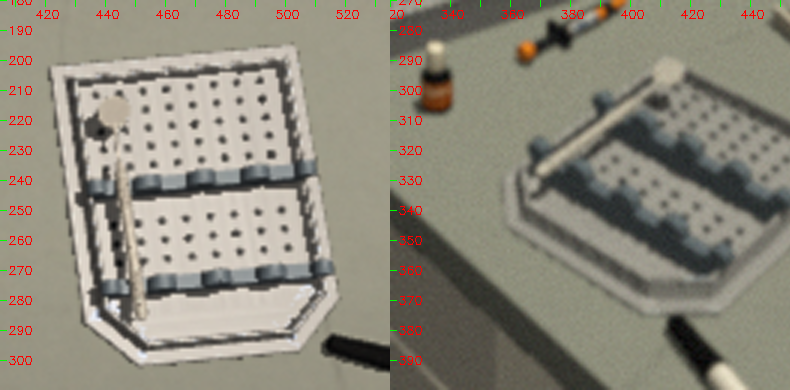

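>>> send_rows --plan '[[[0,0,0,0.015,-0.18,0,0.35],[0,0,0,0.015,-0.18,0,0.35],[0,0,0,0.015,-0.18,0,0.35],[0,0,0,0.015,-0.18,0,0.35],[0,0,0,0.015,-0.18,0,0.35],[0,0,0,0.015,-0.18,0,0.35],[0,0,0,0.015,-0.18,0,0.35],[0,0,0,0.015,-0.18,0,0.35],[0,0,0,0.015,-0.18,0,0.35],[0,0,0,0.015,-0.12,0,0.35],[0,0,0,0,-0.05,0,0.35],[0,0,0,0,0,0.1,0.35],[0,0,0,0,0,0.1,0.35],[0,0,0,0,0,0,0.35],[0,0,0,0,0,0,0.35]]]'

```text
clock: 11.18
position: [0.509, 0.2506, 0.092]
ee_rot: [1.0, 0.009, -0.001, 0.001]
ft_force: [-0.2, 0.0, 0.4]
grip_width: 0.348
grasp_force: 0.0
```

```bash
python3 go.py r -.025 .0213 .0365
```

```text
t 11.18 at [0.509  0.2506 0.092 ] to [0.5092 0.2538 0.0365] yaw 0.018993505655013572 | turn u [ 0.0008  0.0014 -0.0021] | shift u now-axes [ 0.0022 -0.0165  0.2775] goal-axes [ 0.0017 -0.0161  0.2775] | q7 -2.2755250636589506 w 0.34765811497365573 f 0.0 [-0.1598  0.0298  0.3621]
```

Descend, grip, lift.

>>> send_rows --plan '[[[0,0,0,0.002,-0.016,0.05,0.35],[0,0,0,0,0,0.1,0.35],[0,0,0,0,0,0.08,0.35],[0,0,0,0,0,0.04,0.35],[0,0,0,0,0,0.01,0.35],[0,0,0,0,0,0,0.35],[0,0,0,0,0,0,0],[0,0,0,0,0,0,0],[0,0,0,0,0,0,0],[0,0,0,0,0,0,0],[0,0,0,0,0,0,0],[0,0,0,0,0,-0.05,0],[0,0,0,0,0,-0.1,0],[0,0,0,0,0,-0.1,0],[0,0,0,0,0,-0.1,0],[0,0,0,0,0,-0.1,0],[0,0,0,0,0,-0.04,0],[0,0,0,0,0,0,0],[0,0,0,0,0,0,0]]]'

```text
clock: 12.77
position: [0.5096, 0.2548, 0.1345]
ee_rot: [1.0, 0.01, 0.0, 0.0]
ft_force: [-0.4, -0.4, -0.8]
grip_width: 0.089
grasp_force: 49.9
```

```bash
python3 go.py c -.022 .019 .13
```

```text
t 12.77 at [0.5096 0.2548 0.1345] to [ 0.4999 -0.3897  0.13  ] yaw 0.01962955296174467 | turn u [ 0.0002 -0.0003 -0.0882] | shift u now-axes [-0.112   3.2212  0.0234] goal-axes [-0.5359  3.1783  0.0227] | q7 -2.2582859053153377 w 0.08900647141020444 f 49.94734346866608 [-0.4245 -0.4445 -0.7534]
```

>>> send_rows --plan '[[[0,0,0,-0.006,0.1,0,0],[0,0,0,-0.006,0.18,0,0],[0,0,0,-0.006,0.18,0,0],[0,0,0,-0.006,0.18,0,0],[0,0,0,-0.006,0.18,0,0],[0,0,0,-0.006,0.18,0,0],[0,0,0,-0.006,0.18,0,0],[0,0,0,-0.006,0.18,0,0],[0,0,0,-0.006,0.18,0,0],[0,0,0,-0.006,0.18,0,0],[0,0,0,-0.006,0.18,0,0],[0,0,0,-0.006,0.18,0,0],[0,0,0,-0.006,0.18,0,0],[0,0,0,-0.006,0.18,0,0],[0,0,0,-0.006,0.18,0,0],[0,0,0,-0.006,0.18,0,0],[0,0,0,-0.006,0.18,0,0],[0,0,-0.044,-0.01,0.18,0,0],[0,0,-0.044,0,0.06,0,0],[0,0,0,0,0,0,0]]]'

```text
clock: 14.43
position: [0.4983, -0.3933, 0.1323]
ee_rot: [0.997, 0.075, -0.002, -0.0]
ft_force: [-1.1, -0.4, -1.0]
grip_width: 0.092
grasp_force: 49.9
```

```bash
python3 go.py c -.022 .019 .06
```

```text
t 14.43 at [ 0.4983 -0.3933  0.1323] to [ 0.4999 -0.3897  0.06  ] yaw 0.1500176811060983 | turn u [-0.0003  0.0021 -0.0013] | shift u now-axes [ 0.0115 -0.0164  0.3615] goal-axes [ 0.0104 -0.0166  0.3616] | q7 -0.9049597413942684 w 0.09206687941256636 f 49.946191906929016 [-1.0818 -0.3612 -0.9677]
```

>>> send_rows --plan '[[[0,0,0,0.01,-0.016,0.05,0],[0,0,0,0,0,0.1,0],[0,0,0,0,0,0.1,0],[0,0,0,0,0,0.08,0],[0,0,0,0,0,0.04,0],[0,0,0,0,0,0,0],[0,0,0,0,0,0,0],[0,0,0,0,0,0,0]]]'

```text
clock: 15.1
position: [0.503, -0.3855, 0.0616]
ee_rot: [0.997, 0.076, 0.001, 0.0]
ft_force: [0.4, -1.1, -0.2]
grip_width: 0.085
grasp_force: 49.9
```

```bash
python3 go.py c -.022 .019 .0285
```

```text
t 15.1 at [ 0.503  -0.3855  0.0616] to [ 0.4999 -0.3897  0.0285] yaw 0.15209366005646455 | turn u [ 0.0005 -0.0007  0.0001] | shift u now-axes [-0.0188  0.0184  0.1657] goal-axes [-0.0186  0.0186  0.1657] | q7 -0.9324745418756408 w 0.08548250340639227 f 49.947874546051025 [ 0.4019 -1.0662 -0.2225]
```

>>> send_rows --plan '[[[0,0,0,-0.018,0.018,0,0],[0,0,0,0,0,0.05,0],[0,0,0,0,0,0.05,0],[0,0,0,0,0,0.04,0],[0,0,0,0,0,0.025,0],[0,0,0,0,0,0,0],[0,0,0,0,0,0,0]]]'

```text
clock: 15.68
position: [0.4989, -0.39, 0.0297]
ee_rot: [0.997, 0.076, -0.0, 0.0]
ft_force: [-12.0, 7.2, 29.2]
grip_width: 0.09
grasp_force: 53.6
```

```bash
python3 go.py c -.022 .019 .0285
```

```text
t 15.68 at [ 0.4989 -0.39    0.0297] to [ 0.4999 -0.3897  0.0285] yaw 0.15137789068745205 | turn u [ 0.0001  0.0007 -0.0003] | shift u now-axes [ 0.0049 -0.0006  0.0062] goal-axes [ 0.0049 -0.0006  0.0062] | q7 -0.9316180021165706 w 0.08966235124517137 f 53.63216757774353 [-12.0054   7.1794  29.178 ]
```

>>> send_rows --plan '[[[0,0,0,0,0,-0.006,0],[0,0,0,0,0,0,0],[0,0,0,0,0,0,0]]]'

```text
clock: 15.93
position: [0.499, -0.3901, 0.0299]
ee_rot: [0.997, 0.076, -0.0, 0.0]
ft_force: [-6.9, 3.7, 17.7]
grip_width: 0.093
grasp_force: 52.1
```

>>> send_rows --plan '[[[0,0,0,0,0,0,0.32],[0,0,0,0,0,0,0.32],[0,0,0,0,0,0,0.32],[0,0,0,0,0,0,0.32],[0,0,0,0,0,-0.03,0.32],[0,0,0,0,0,-0.1,0.32],[0,0,0,0,0,-0.13,0.32],[0,0,0,0,0,-0.13,0.32],[0,0,0,0,0,-0.13,0.32],[0,0,0.044,0,-0.05,0,0.32],[0,0,0.044,0,-0.1,0,0.32],[0,0,0,0,-0.18,0,0.32],[0,0,0,0,-0.18,0,0.32],[0,0,0,0,-0.18,0,0.32],[0,0,0,0,-0.18,0,0.32],[0,0,0,0,-0.18,0,0.32],[0,0,0,0,-0.18,0,0.32],[0,0,0,0,0,0,0.32]]]'

```text
clock: 17.43
position: [0.4923, -0.1364, 0.1335]
ee_rot: [1.0, 0.014, 0.0, -0.001]
ft_force: [0.1, 0.8, -0.4]
grip_width: 0.32
grasp_force: 0.0
```

```bash
python3 go.py r -.028 -.0188 .13; python3 - <<'E'
from h import *
a=crop(optics.camera("top")[:,:,::-1].copy(),405,180,130,130,3)
b=crop(optics.camera("scene")[:,:,::-1].copy(),320,270,160,130,3)[:,:400]
cv2.imwrite("pics/placed2.png",np.hstack([a,b]))
E
```

```text
t 17.43 at [ 0.4923 -0.1364  0.1335] to [0.5071 0.2137 0.13  ] yaw 0.028534605037106118 | turn u [-0.0014 -0.0005  0.0043] | shift u now-axes [ 0.1242 -1.7477  0.0214] goal-axes [ 0.113  -1.7485  0.0177] | q7 -1.426467628377918 w 0.32004637840146066 f 0.0 [ 0.1307  0.7851 -0.3689]
```

View pics/placed2.png

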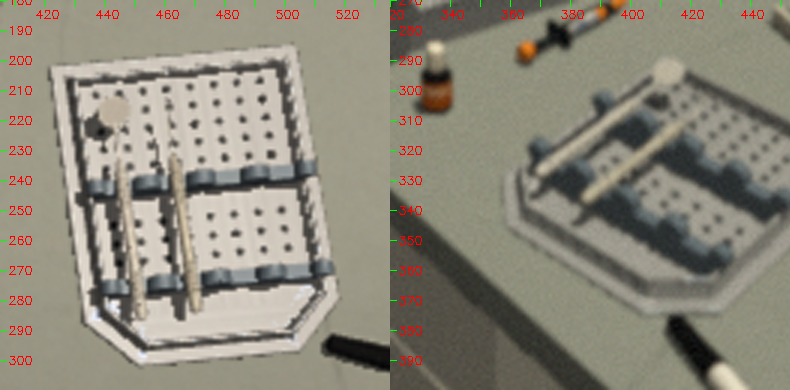

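>>> send_rows --plan '[[[0,0,0,0.012,-0.18,0,0.35],[0,0,0,0.012,-0.18,0,0.35],[0,0,0,0.012,-0.18,0,0.35],[0,0,0,0.012,-0.18,0,0.35],[0,0,0,0.012,-0.18,0,0.35],[0,0,0,0.012,-0.18,0,0.35],[0,0,0,0.012,-0.18,0,0.35],[0,0,0,0.012,-0.18,0,0.35],[0,0,0,0.012,-0.18,0,0.35],[0,0,0,0.01,-0.1,0,0.35],[0,0,0,0,-0.03,0.05,0.35],[0,0,0,0,0,0.08,0.35],[0,0,0,0,0,0.06,0.35],[0,0,0,0,0,0,0.35],[0,0,0,0,0,0,0.35]]]'

```text
clock: 18.78
position: [0.5084, 0.2045, 0.0941]
ee_rot: [1.0, 0.009, -0.001, 0.001]
ft_force: [0.2, 0.1, -0.1]
grip_width: 0.353
grasp_force: 0.0
```

```bash
python3 go.py r -.028 -.0188 .037
```

```text
t 18.78 at [0.5084 0.2045 0.0941] to [0.5071 0.2137 0.037 ] yaw 0.017768973989497866 | turn u [ 0.0007  0.0012 -0.0029] | shift u now-axes [-0.0053 -0.0463  0.2855] goal-axes [-0.0056 -0.046   0.2855] | q7 -2.1911539064439833 w 0.3530599704607048 f 0.0 [ 0.1704  0.0599 -0.1188]
```

>>> send_rows --plan '[[[0,0,0,-0.005,-0.045,0,0.35],[0,0,0,0,0,0.05,0.35],[0,0,0,0,0,0.1,0.35],[0,0,0,0,0,0.08,0.35],[0,0,0,0,0,0.04,0.35],[0,0,0,0,0,0.015,0.35],[0,0,0,0,0,0,0.35],[0,0,0,0,0,0,0],[0,0,0,0,0,0,0],[0,0,0,0,0,0,0],[0,0,0,0,0,0,0],[0,0,0,0,0,0,0]]]'

```text
clock: 19.78
position: [0.5079, 0.2156, 0.0389]
ee_rot: [1.0, 0.01, 0.001, -0.0]
ft_force: [-0.6, -0.4, 6.5]
grip_width: 0.09
grasp_force: 51.0
```

```bash
python3 go.py r -.028 -.0188 .037
```

```text
t 19.78 at [0.5079 0.2156 0.0389] to [0.5071 0.2137 0.037 ] yaw 0.019707906070876184 | turn u [-0.0003 -0.0011 -0.0016] | shift u now-axes [-0.0042  0.0093  0.0096] goal-axes [-0.0042  0.0092  0.0096] | q7 -2.2506760741059235 w 0.09021051659335216 f 50.95092594623566 [-0.6042 -0.4146  6.5125]
```

>>> send_rows --plan '[[[0,0,0,0,0,-0.05,0],[0,0,0,0,0,-0.1,0],[0,0,0,0,0,-0.1,0],[0,0,0,0,0,-0.1,0],[0,0,0,0,0,-0.1,0],[0,0,0,0,0,-0.04,0],[0,0,0,0,0,0,0],[0,0,0,0,0,0,0]]]'

```text
clock: 20.45
position: [0.5072, 0.215, 0.1357]
ee_rot: [1.0, 0.01, 0.0, 0.0]
ft_force: [0.1, -0.1, 0.2]
grip_width: 0.087
grasp_force: 50.2
```

```bash
python3 go.py c -.022 -.019 .13
```

```text
t 20.45 at [0.5072 0.215  0.1357] to [ 0.5056 -0.4273  0.13  ] yaw 0.01965108303132488 | turn u [ 0.0002 -0.0002 -0.0882] | shift u now-axes [-0.0709  3.2109  0.0293] goal-axes [-0.4937  3.1736  0.0285] | q7 -2.184805503510952 w 0.08686000859822311 f 50.15235900878906 [ 0.1494 -0.0694  0.1776]
```

>>> send_rows --plan '[[[0,0,0,-0.004,0.1,0,0],[0,0,0,-0.004,0.18,0,0],[0,0,0,-0.004,0.18,0,0],[0,0,0,-0.004,0.18,0,0],[0,0,0,-0.004,0.18,0,0],[0,0,0,-0.004,0.18,0,0],[0,0,0,-0.004,0.18,0,0],[0,0,0,-0.004,0.18,0,0],[0,0,0,-0.004,0.18,0,0],[0,0,0,-0.004,0.18,0,0],[0,0,0,-0.004,0.18,0,0],[0,0,0,-0.004,0.18,0,0],[0,0,0,-0.004,0.18,0,0],[0,0,0,-0.004,0.18,0,0],[0,0,0,-0.004,0.18,0,0],[0,0,0,-0.004,0.18,0,0],[0,0,0,-0.004,0.18,0,0],[0,0,-0.044,-0.004,0.18,0,0],[0,0,-0.044,0,0.05,0,0],[0,0,0,0,0,0,0]]]'

```text
clock: 22.12
position: [0.5038, -0.4306, 0.1333]
ee_rot: [0.997, 0.075, -0.002, -0.0]
ft_force: [-0.4, 0.1, 0.5]
grip_width: 0.092
grasp_force: 50.2
```

>>> send_rows --plan '[[[0,0,0,0,0,0.05,0],[0,0,0,0,0,0.1,0],[0,0,0,0,0,0.1,0],[0,0,0,0,0,0.08,0],[0,0,0,0,0,0.02,0],[0,0,0,0,0,0,0],[0,0,0,0,0,0,0],[0,0,0,0,0,0,0]]]'

```text
clock: 22.78
position: [0.507, -0.4267, 0.067]
ee_rot: [0.997, 0.076, 0.001, 0.0]
ft_force: [-1.1, -0.2, -0.2]
grip_width: 0.094
grasp_force: 50.1
```

```bash
python3 go.py c -.022 -.019 .031
```

```text
t 22.78 at [ 0.507  -0.4267  0.067 ] to [ 0.5056 -0.4273  0.031 ] yaw 0.1520577262687599 | turn u [ 0.0007 -0.0008  0.0001] | shift u now-axes [-0.0074  0.0017  0.1802] goal-axes [-0.0072  0.0019  0.1802] | q7 -0.8841086191892187 w 0.09367522771583767 f 50.1488596200943 [-1.0638 -0.1545 -0.1799]
```

>>> send_rows --plan '[[[0,0,0,-0.007,0.002,0,0],[0,0,0,0,0,0.05,0],[0,0,0,0,0,0.06,0],[0,0,0,0,0,0.04,0],[0,0,0,0,0,0.025,0],[0,0,0,0,0,0,0],[0,0,0,0,0,0,0]]]'

```text
clock: 23.37
position: [0.5045, -0.4275, 0.031]
ee_rot: [0.997, 0.076, -0.0, -0.0]
ft_force: [-3.6, 2.2, 9.1]
grip_width: 0.091
grasp_force: 51.3
```

```bash
python3 go.py c -.022 -.019 .031
```

```text
t 23.37 at [ 0.5045 -0.4275  0.031 ] to [ 0.5056 -0.4273  0.031 ] yaw 0.15150931459629974 | turn u [-0.0003  0.0006 -0.0003] | shift u now-axes [ 0.0058  0.0002 -0.0001] goal-axes [ 0.0058  0.0002 -0.0001] | q7 -0.8892092722174182 w 0.09073580960982972 f 51.326526403427124 [-3.5682  2.1539  9.1014]
```

Seated on the comb with light contact; release and go back for the scaler.

>>> send_rows --plan '[[[0,0,0,0,0,0,0.32],[0,0,0,0,0,0,0.32],[0,0,0,0,0,0,0.32],[0,0,0,0,0,0,0.32],[0,0,0,0,0,-0.03,0.32],[0,0,0,0,0,-0.1,0.32],[0,0,0,0,0,-0.13,0.32],[0,0,0,0,0,-0.13,0.32],[0,0,0,0,0,-0.13,0.32],[0,0,0.044,0,-0.05,0,0.32],[0,0,0.044,0,-0.1,0,0.32],[0,0,0,0,-0.18,0,0.32],[0,0,0,0,-0.18,0,0.32],[0,0,0,0,-0.18,0,0.32],[0,0,0,0,-0.18,0,0.32],[0,0,0,0,-0.18,0,0.32],[0,0,0,0,-0.18,0,0.32],[0,0,0,0,0,0,0.32]]]'

```text
clock: 24.87
position: [0.4982, -0.1739, 0.1356]
ee_rot: [1.0, 0.014, 0.0, -0.001]
ft_force: [0.8, -0.0, 0.4]
grip_width: 0.316
grasp_force: 0.0
```

```bash
python3 go.py r -.020 -.0566 .13
```

```text
t 24.87 at [ 0.4982 -0.1739  0.1356] to [0.516  0.1761 0.13  ] yaw 0.028589872039935137 | turn u [-0.0014 -0.0006  0.0043] | shift u now-axes [ 0.1389 -1.7464  0.0321] goal-axes [ 0.1276 -1.7474  0.0282] | q7 -1.3635872983127966 w 0.3162667633781959 f 0.0 [ 0.787  -0.0101  0.4223]
```

>>> send_rows --plan '[[[0,0,0,0.012,-0.18,0,0.35],[0,0,0,0.012,-0.18,0,0.35],[0,0,0,0.012,-0.18,0,0.35],[0,0,0,0.012,-0.18,0,0.35],[0,0,0,0.012,-0.18,0,0.35],[0,0,0,0.012,-0.18,0,0.35],[0,0,0,0.012,-0.18,0,0.35],[0,0,0,0.012,-0.18,0,0.35],[0,0,0,0.012,-0.18,0,0.35],[0,0,0,0.01,-0.12,0,0.35],[0,0,0,0,-0.045,0.05,0.35],[0,0,0,0,0,0.08,0.35],[0,0,0,0,0,0.06,0.35],[0,0,0,0,0,0,0.35],[0,0,0,0,0,0,0.35],[0,0,0,0,0,0,0.35]]]'

```text
clock: 26.2
position: [0.5144, 0.1749, 0.0974]
ee_rot: [1.0, 0.009, 0.0, 0.0]
ft_force: [-0.2, 0.3, -0.5]
grip_width: 0.351
grasp_force: 0.0
```

```bash
python3 go.py r -.020 -.0566 .037
```

```text
t 26.2 at [0.5144 0.1749 0.0974] to [0.516  0.1761 0.037 ] yaw 0.018586595641283392 | turn u [ 0.0001 -0.0003 -0.0023] | shift u now-axes [ 0.008  -0.0058  0.3019] goal-axes [ 0.0081 -0.0057  0.3019] | q7 -2.127725208320379 w 0.3506505380573278 f 0.0 [-0.2107  0.3382 -0.4908]
```

>>> send_rows --plan '[[[0,0,0,0.008,-0.006,0,0.35],[0,0,0,0,0,0.06,0.35],[0,0,0,0,0,0.1,0.35],[0,0,0,0,0,0.08,0.35],[0,0,0,0,0,0.045,0.35],[0,0,0,0,0,0.015,0.35],[0,0,0,0,0,0,0.35],[0,0,0,0,0,0,0],[0,0,0,0,0,0,0],[0,0,0,0,0,0,0],[0,0,0,0,0,0,0],[0,0,0,0,0,0,0]]]'

```text
clock: 27.2
position: [0.5162, 0.1772, 0.0378]
ee_rot: [1.0, 0.01, 0.001, -0.0]
ft_force: [-0.7, -0.3, 5.9]
grip_width: 0.09
grasp_force: 51.0
```

>>> send_rows --plan '[[[0,0,0,0,0,-0.05,0],[0,0,0,0,0,-0.1,0],[0,0,0,0,0,-0.1,0],[0,0,0,0,0,-0.1,0],[0,0,0,0,0,-0.1,0],[0,0,0,0,0,-0.04,0],[0,0,0,0,0,0,0],[0,0,0,0,0,0,0]]]'

```text
clock: 27.87
position: [0.5154, 0.1767, 0.1347]
ee_rot: [1.0, 0.01, 0.0, 0.0]
ft_force: [-0.4, 0.3, -0.0]
grip_width: 0.09
grasp_force: 50.2
```

```bash
python3 go.py c -.022 -.057 .13
```

```text
t 27.87 at [0.5154 0.1767 0.1347] to [ 0.5114 -0.4649  0.13  ] yaw 0.019643254985778433 | turn u [ 0.0002 -0.0002 -0.0882] | shift u now-axes [-0.0832  3.207   0.0245] goal-axes [-0.5054  3.168   0.0236] | q7 -2.1070142231270417 w 0.09040741011214942 f 50.24376153945923 [-0.3823  0.3267 -0.011 ]
```

>>> send_rows --plan '[[[0,0,0,-0.005,0.1,0,0],[0,0,0,-0.005,0.18,0,0],[0,0,0,-0.005,0.18,0,0],[0,0,0,-0.005,0.18,0,0],[0,0,0,-0.005,0.18,0,0],[0,0,0,-0.005,0.18,0,0],[0,0,0,-0.005,0.18,0,0],[0,0,0,-0.005,0.18,0,0],[0,0,0,-0.005,0.18,0,0],[0,0,0,-0.005,0.18,0,0],[0,0,0,-0.005,0.18,0,0],[0,0,0,-0.005,0.18,0,0],[0,0,0,-0.005,0.18,0,0],[0,0,0,-0.005,0.18,0,0],[0,0,0,-0.005,0.18,0,0],[0,0,0,-0.005,0.18,0,0],[0,0,0,-0.005,0.18,0,0],[0,0,-0.044,-0.005,0.18,0,0],[0,0,-0.044,0,0.045,0,0],[0,0,0,0,0,0,0]]]'

```text
clock: 29.53
position: [0.5082, -0.4677, 0.132]
ee_rot: [0.997, 0.075, -0.002, -0.0]
ft_force: [-0.3, -0.2, -0.6]
grip_width: 0.088
grasp_force: 50.2
```

>>> send_rows --plan '[[[0,0,0,0,0,0.05,0],[0,0,0,0,0,0.1,0],[0,0,0,0,0,0.1,0],[0,0,0,0,0,0.08,0],[0,0,0,0,0,0.02,0],[0,0,0,0,0,0,0],[0,0,0,0,0,0,0],[0,0,0,0,0,0,0]]]'

```text
clock: 30.2
position: [0.5116, -0.4642, 0.0661]
ee_rot: [0.997, 0.076, 0.001, 0.001]
ft_force: [0.1, -0.5, -0.8]
grip_width: 0.094
grasp_force: 50.2
```

```bash
python3 go.py c -.022 -.057 .030
```

```text
t 30.2 at [ 0.5116 -0.4642  0.0661] to [ 0.5114 -0.4649  0.03  ] yaw 0.1520334327976201 | turn u [ 0.0008 -0.0009  0.0001] | shift u now-axes [-0.0019  0.0031  0.1807] goal-axes [-0.0016  0.0034  0.1807] | q7 -0.8459159551537564 w 0.09394219412401181 f 50.2435576915741 [ 0.058  -0.4717 -0.7596]
```

>>> send_rows --plan '[[[0,0,0,0,0.002,0,0],[0,0,0,0,0,0.05,0],[0,0,0,0,0,0.06,0],[0,0,0,0,0,0.04,0],[0,0,0,0,0,0.025,0],[0,0,0,0,0,0,0],[0,0,0,0,0,0,0]]]'

```text
clock: 30.78
position: [0.5104, -0.4646, 0.0299]
ee_rot: [0.997, 0.076, -0.0, -0.0]
ft_force: [-3.5, 2.3, 7.7]
grip_width: 0.092
grasp_force: 51.3
```

```bash
python3 go.py c -.022 -.057 .030
```

```text
t 30.78 at [ 0.5104 -0.4646  0.0299] to [ 0.5114 -0.4649  0.03  ] yaw 0.15157746027520344 | turn u [-0.0004  0.0006 -0.0002] | shift u now-axes [ 0.0044  0.0021 -0.0005] goal-axes [ 0.0044  0.0021 -0.0005] | q7 -0.8516405636562238 w 0.09168084876448421 f 51.29894971847534 [-3.5092  2.311   7.7138]
```

>>> send_rows --plan '[[[0,0,0,0,0,0,0.32],[0,0,0,0,0,0,0.32],[0,0,0,0,0,0,0.32],[0,0,0,0,0,0,0.32],[0,0,0,0,0,-0.03,0.32],[0,0,0,0,0,-0.1,0.32],[0,0,0,0,0,-0.13,0.32],[0,0,0,0,0,-0.13,0.32],[0,0,0,0,0,-0.13,0.32],[0,0,0.044,0,-0.05,0,0.32],[0,0,0.044,0,-0.1,0,0.32],[0,0,0.044,0,-0.18,0,0.32],[0,0,0.044,0,-0.18,0,0.32],[0,0,0.037,0,-0.18,0,0.32],[0,0,0,0,-0.18,0,0.32],[0,0,0,0,-0.18,0,0.32],[0,0,0,0,-0.18,0,0.32],[0,0,0,0,-0.18,0,0.4],[0,0,0,0,-0.18,0,0.4],[0,0,0,0,0,0,0.4]]]'

```text
clock: 32.45
position: [0.5441, -0.1408, 0.1338]
ee_rot: [0.997, -0.079, 0.0, -0.002]
ft_force: [0.7, 0.9, 0.3]
grip_width: 0.4
grasp_force: 0.0
```

```bash
python3 go.py l 0 0 .09; python3 - <<'E'
from h import *
im=optics.camera("top")[:,:,::-1].copy(); cv2.imwrite("pics/top4.png",im)
a=crop(im,405,180,130,130,4)
cv2.imwrite("pics/placed4.png",a)
E
```

```text
t 32.45 at [ 0.5441 -0.1408  0.1338] to [ 0.531 -0.097  0.09 ] yaw -0.15800232250408303 | turn u [-0.0024 -0.0001  0.006 ] | shift u now-axes [-0.0992 -0.2052  0.2195] goal-axes [-0.101  -0.2051  0.2188] | q7 -1.6407672338432113 w 0.3995225834841328 f 0.0 [0.6536 0.895  0.3215]
```

View pics/placed4.png

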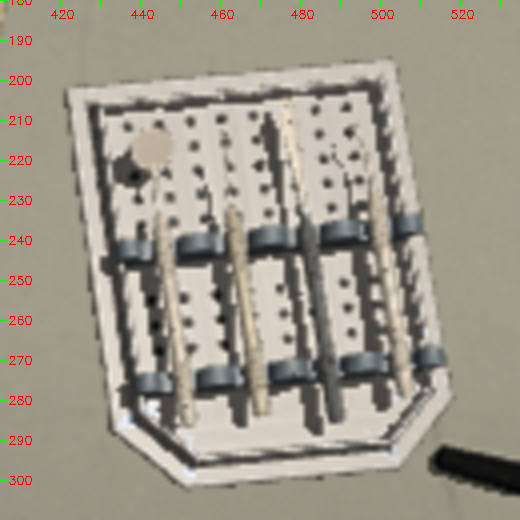

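```bash
python3 - <<'E'
from fit import *
C=lambda X,Y:(405+X/4,180+Y/4)
print("cas"); b=fit([[.108,.088,.004],[.108,-.088,.004],[-.0753,-.088,.004],[-.108,-.0553,.004],[-.108,.0553,.004],[-.0753,.088,.004]],[C(67,91),C(392,61),C(452,393),C(400,465),C(188,487),C(113,430)],[.53,-.4,0])
l=lambda X,Y:(272+X/3,170+Y/3)
print("lid"); L=fit([[.105,.085,.04],[.105,-.085,.04],[-.0741,-.085,.04],[-.105,-.0541,.04],[-.105,.0541,.04],[-.0741,.085,.04]],[l(79,21),l(315,70),l(260,320),l(207,353),l(52,317),l(16,257)],[.53,-.1,0])
a=b[2]
for n,uv in[("mirror",(190,421)),("probe",(261,410)),("spatula",(337,418)),("scaler",(406,391))]:
    p=ray("top",C(*uv),.027)[0]; d=p[:2]-b[:2]; print(n,d@np.array([[np.cos(a),-np.sin(a)],[np.sin(a),np.cos(a)]]))
E
```

```text
cas
[ 0.5246 -0.4047  0.1598] res px
 [[ 0.2184  0.2408]
 [-0.4476 -0.0368]
 [-0.5393  0.71  ]
 [-0.2922 -0.1992]
 [ 0.0857 -0.4184]
 [ 0.9652 -0.2361]]
lid
[ 0.5322 -0.0982 -0.1713] res px
 [[ 0.0756 -1.0811]
 [ 0.1959  0.3559]
 [ 0.2614 -0.4305]
 [-0.2825 -0.1419]
 [-0.5976 -0.3503]
 [ 0.3599  1.6059]]
mirror [-0.0771  0.0555]
probe [-0.0751  0.0184]
spatula [-0.0831 -0.0196]
scaler [-0.0728 -0.0572]
```

```bash
sed -i 's/"c":([^)]*)/"c":(.5245,-.405,.156)/;s/"l":([^)]*)/"l":(.5318,-.0977,-.168)/' go.py; python3 go.py l 0 0 .063
```

```text
t 32.5 at [ 0.5435 -0.1448  0.1337] to [ 0.5318 -0.0977  0.063 ] yaw -0.16064988932716415 | turn u [-0.0011 -0.      0.0049] | shift u now-axes [-0.0953 -0.2228  0.3537] goal-axes [-0.0969 -0.2226  0.3534] | q7 -1.6374691185389092 w 0.401983528255255 f 0.0 [-0.1223 -1.2898 -0.5653]
```

>>> send_rows --plan '[[[0,0,0.006,-0.05,-0.1,0,0.4],[0,0,0,-0.05,-0.1,0,0.4],[0,0,0,0,0,0.05,0.4],[0,0,0,0,0,0.05,0.4],[0,0,0,0,0,0,0.4],[0,0,0,0,0,0,0.4],[0,0,0,0,0,0,0.4]]]' --squeeze 80

```text
clock: 33.08
position: [0.5298, -0.108, 0.1138]
ee_rot: [0.996, -0.089, -0.0, 0.0]
ft_force: [0.2, 0.5, 0.7]
grip_width: 0.402
grasp_force: 0.0
```

```bash
python3 go.py l 0 0 .063
```

```text
t 33.08 at [ 0.5298 -0.108   0.1138] to [ 0.5318 -0.0977  0.063 ] yaw -0.17832724901624322 | turn u [ 0.0001  0.0002 -0.0069] | shift u now-axes [ 0.0006 -0.0527  0.2539] goal-axes [ 0.001  -0.0526  0.2539] | q7 -1.7229817514197625 w 0.40187885387426503 f 0.0 [0.1886 0.4606 0.6546]
```

>>> send_rows --plan '[[[0,0,-0.007,0,-0.053,0,0.4],[0,0,0,0,0,0.05,0.4],[0,0,0,0,0,0.08,0.4],[0,0,0,0,0,0.06,0.4],[0,0,0,0,0,0.04,0.4],[0,0,0,0,0,0.015,0.4],[0,0,0,0,0,0,0.4],[0,0,0,0,0,0,0.4],[0,0,0,0,0,0,0.4]]]'

```text
clock: 33.83
position: [0.5321, -0.0965, 0.0655]
ee_rot: [0.997, -0.083, 0.001, 0.0]
ft_force: [-0.4, -0.7, 0.3]
grip_width: 0.403
grasp_force: 0.0
```

```bash
python3 go.py l 0 0 .063
```

```text
t 33.83 at [ 0.5321 -0.0965  0.0655] to [ 0.5318 -0.0977  0.063 ] yaw -0.1662464760569149 | turn u [ 0.0001 -0.0007  0.0012] | shift u now-axes [-0.0006  0.0061  0.0126] goal-axes [-0.0006  0.0061  0.0126] | q7 -1.7575441650358676 w 0.40275532711677564 f 0.0 [-0.4033 -0.6516  0.3478]
```

>>> send_rows --plan '[[[0,0,0,0,0.006,0.01,0.4],[0,0,0,0,0,0,0.4],[0,0,0,0,0,0,0],[0,0,0,0,0,0,0],[0,0,0,0,0,0,0],[0,0,0,0,0,0,0],[0,0,0,0,0,0,0],[0,0,0,0,0,0,0]]]'

```text
clock: 34.5
position: [0.5317, -0.0976, 0.0633]
ee_rot: [0.997, -0.083, 0.0, 0.0]
ft_force: [-1.2, -0.1, 5.9]
grip_width: 0.122
grasp_force: 78.7
```

```bash
python3 go.py l 0 0 .063
```

```text
t 34.5 at [ 0.5317 -0.0976  0.0633] to [ 0.5318 -0.0977  0.063 ] yaw -0.16619250363078017 | turn u [ 0.0001 -0.0003  0.0012] | shift u now-axes [0.0008 0.0004 0.0015] goal-axes [0.0008 0.0004 0.0015] | q7 -1.7562700515168552 w 0.1220875976733184 f 78.7488055229187 [-1.2074 -0.0826  5.8652]
```

>>> send_rows --plan '[[[0,0,0,0,0,-0.02,0],[0,0,0,0,0,-0.06,0],[0,0,0,0,0,-0.08,0],[0,0,0,0,0,-0.08,0],[0,0,0,0,0,-0.08,0],[0,0,0,0,0,-0.08,0],[0,0,0,0,0,-0.04,0],[0,0,0,0,0,0,0],[0,0,0,0,0,0,0]]]'

```text
clock: 35.25
position: [0.5314, -0.0977, 0.1509]
ee_rot: [0.997, -0.083, 0.0, 0.0]
ft_force: [0.1, 0.9, -2.7]
grip_width: 0.123
grasp_force: 78.1
```

```bash
python3 go.py c 0 0 .15
```

```text
t 35.25 at [ 0.5314 -0.0977  0.1509] to [ 0.5245 -0.405   0.15  ] yaw -0.16623710068931252 | turn u [ 0.0002 -0.0002 -0.2148] | shift u now-axes [0.2203 1.5213 0.005 ] goal-axes [-0.2728  1.5127  0.0046] | q7 -1.7174957456731166 w 0.1226685545119521 f 78.05941343307495 [ 0.0835  0.8743 -2.7405]
```

>>> send_rows --plan '[[[0,0,0,0.01,0.06,0,0],[0,0,0,0.018,0.12,0,0],[0,0,0,0.018,0.12,0,0],[0,0,0,0.018,0.12,0,0],[0,0,0,0.018,0.12,0,0],[0,0,0,0.018,0.12,0,0],[0,0,0,0.018,0.12,0,0],[0,0,0,0.018,0.12,0,0],[0,0,0,0.018,0.12,0,0],[0,0,0,0.018,0.12,0,0],[0,0,0,0.018,0.12,0,0],[0,0,0,0.018,0.12,0,0],[0,0,0,0.012,0.12,0,0],[0,0,-0.05,0,0.02,0,0],[0,0,-0.05,0,0,0,0],[0,0,-0.05,0,0,0,0],[0,0,-0.05,0,0,0,0],[0,0,-0.015,0,0,0,0],[0,0,0,0,0,0,0],[0,0,0,0,0,0,0]]]'

```text
clock: 36.92
position: [0.524, -0.405, 0.1502]
ee_rot: [0.997, 0.077, -0.0, -0.0]
ft_force: [0.2, 0.3, -2.4]
grip_width: 0.121
grasp_force: 78.2
```

```bash
python3 go.py c 0 0 .11
```

```text
t 36.92 at [ 0.524  -0.405   0.1502] to [ 0.5245 -0.405   0.11  ] yaw 0.15370627330569656 | turn u [-0.0004  0.0006 -0.0015] | shift u now-axes [0.0028 0.0004 0.2008] goal-axes [0.0026 0.0003 0.2008] | q7 -0.9135446457596587 w 0.12125610356222326 f 78.20093393325806 [ 0.2419  0.329  -2.3503]
```

>>> send_rows --plan '[[[0,0,-0.001,0.003,0,0.05,0],[0,0,0,0,0,0.08,0],[0,0,0,0,0,0.07,0],[0,0,0,0,0,0.04,0],[0,0,0,0,0,0.02,0],[0,0,0,0,0,0,0],[0,0,0,0,0,0,0],[0,0,0,0,0,0,0]]]'

```text
clock: 37.58
position: [0.5256, -0.4049, 0.0998]
ee_rot: [0.997, 0.079, 0.001, 0.0]
ft_force: [0.6, 0.4, -1.4]
grip_width: 0.117
grasp_force: 78.2
```

```bash
python3 go.py c 0 0 .067; python3 - <<'E'
from h import *
a=crop(optics.camera("top")[:,:,::-1].copy(),405,180,130,130,3)
b=crop(optics.camera("scene")[:,:,::-1].copy(),345,265,135,130,3)
cv2.imwrite("pics/lid1.png",np.hstack([a,b]))
E
```

```text
t 37.58 at [ 0.5256 -0.4049  0.0998] to [ 0.5245 -0.405   0.067 ] yaw 0.1576326821446726 | turn u [ 0.0007 -0.0006  0.0011] | shift u now-axes [-0.0056 -0.0004  0.1639] goal-axes [-0.0055 -0.0003  0.1639] | q7 -0.9211784171625197 w 0.11665775621878277 f 78.16954851150513 [ 0.5915  0.4164 -1.3848]
```

View pics/lid1.png

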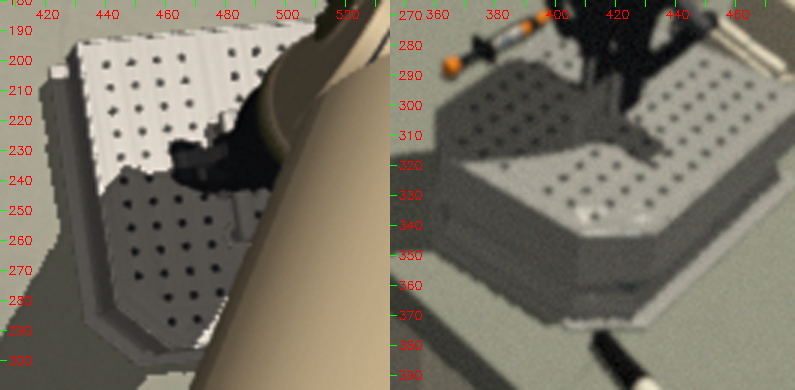

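```bash
python3 - <<'E'
from h import *
X,Y,a,z=.5256,-.4049,.1576,.0998-.0633+.04
L=np.array([[.105,.085],[.105,-.085],[-.0741,-.085],[-.105,-.0541],[-.105,.0541],[-.0741,.085]])
w=lambda X,Y,a,P,z:np.c_[X+np.cos(a)*P[:,0]-np.sin(a)*P[:,1],Y+np.sin(a)*P[:,0]+np.cos(a)*P[:,1],np.full(len(P),z)]
print("pred top",(proj("top",w(X,Y,a,L,z))-[405,180])*3); print("pred scene",(proj("scene",w(X,Y,a,L,z))-[345,265])*3+[390,0])
F=np.array([[.108,.088],[.108,-.088],[-.0753,-.088],[-.108,-.0553],[-.108,.0553],[-.0753,.088]])
print("flange scene",(proj("scene",w(.5245,-.405,.156,F,.004))-[345,265])*3+[390,0])
E
```

```text
pred top [[ 77.2082  41.8853]
 [325.9707  18.4893]
 [373.1584 279.481 ]
 [334.7051 330.961 ]
 [169.9434 347.0956]
 [115.8284 304.5284]]
pred scene [[593.8891  -2.5926]
 [805.2753  95.3845]
 [651.4207 232.3099]
 [577.1271 233.7522]
 [437.7183 151.903 ]
 [432.9154 108.8271]]
flange scene [[585.0196  73.9946]
 [794.597  179.9676]
 [641.5112 324.8042]
 [565.9298 326.1614]
 [429.7611 239.1004]
 [425.2945 191.8456]]
```

>>> send_rows --plan '[[[0,0,0,-0.008,-0.007,0,0],[0,0,0,0,0,0.04,0],[0,0,0,0,0,0.04,0],[0,0,0,0,0,0.025,0],[0,0,0,0,0,0.015,0],[0,0,0,0,0,0,0],[0,0,0,0,0,0,0],[0,0,0,0,0,0,0]]]'

```text
clock: 38.35
position: [0.5236, -0.4036, 0.0752]
ee_rot: [0.997, 0.079, 0.0, 0.0]
ft_force: [-0.0, -0.2, -2.2]
grip_width: 0.123
grasp_force: 78.2
```

```bash
python3 go.py c 0 0 .067; python3 - <<'E'
from h import *
a=crop(optics.camera("top")[:,:,::-1].copy(),412,185,65,97,6)
b=crop(optics.camera("scene")[:,:,::-1].copy(),350,285,100,97,4)
b=cv2.copyMakeBorder(b,0,a.shape[0]-b.shape[0],0,0,0)
cv2.imwrite("pics/lid2.png",np.hstack([a,b]))
E
```

```text
t 38.35 at [ 0.5236 -0.4036  0.0752] to [ 0.5245 -0.405   0.067 ] yaw 0.15783003927404063 | turn u [ 0.0002 -0.0003  0.0012] | shift u now-axes [0.0034 0.0078 0.0408] goal-axes [0.0035 0.0078 0.0408] | q7 -0.9260167776323839 w 0.12315593285924928 f 78.2046639919281 [-0.0207 -0.2323 -2.1812]
```

View pics/lid2.png

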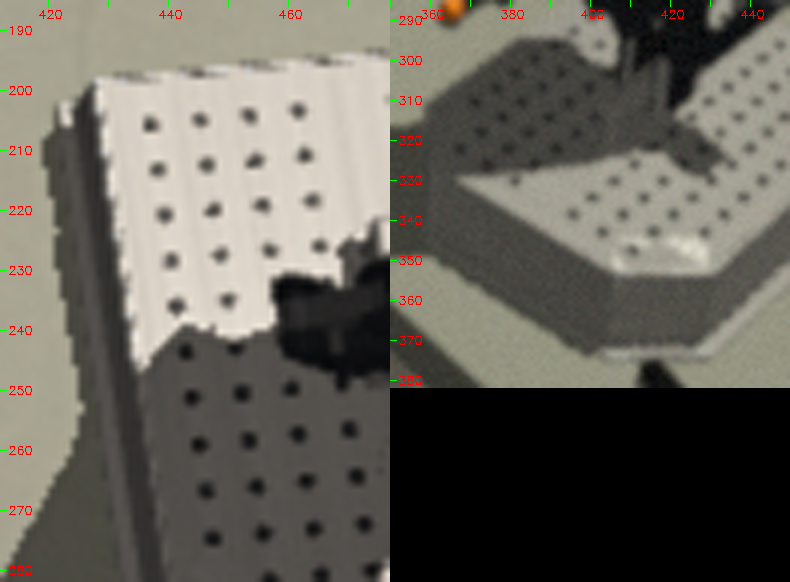

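>>> send_rows --plan '[[[0,0,0,0,0,0.01,0],[0,0,0,0,0,0.01,0],[0,0,0,0,0,0.01,0],[0,0,0,0,0,0.005,0],[0,0,0,0,0,0,0],[0,0,0,0,0,0,0]]]'

```text
clock: 38.95
position: [0.5233, -0.4035, 0.0679]
ee_rot: [0.997, 0.079, -0.0, -0.0]
ft_force: [-0.5, 0.1, -1.9]
grip_width: 0.121
grasp_force: 78.3
```

```bash
python3 go.py c 0 0 .067
```

```text
t 38.95 at [ 0.5233 -0.4035  0.0679] to [ 0.5245 -0.405   0.067 ] yaw 0.1577817356071104 | turn u [-0.      0.0001  0.0012] | shift u now-axes [0.0047 0.0085 0.0043] goal-axes [0.0047 0.0085 0.0043] | q7 -0.9275560772839193 w 0.1210037398368168 f 78.29814434051514 [-0.4515  0.1468 -1.8666]
```

No contact yet; a touch further until it rests on the flange.

>>> send_rows --plan '[[[0,0,0,0,0,0.004,0],[0,0,0,0,0,0.004,0],[0,0,0,0,0,0,0],[0,0,0,0,0,0,0]]]'

```text
clock: 39.28
position: [0.5235, -0.4036, 0.0674]
ee_rot: [0.997, 0.079, 0.0, 0.0]
ft_force: [-3.8, 3.0, 6.2]
grip_width: 0.118
grasp_force: 79.4
```

>>> send_rows --plan '[[[0,0,0,0,0,0,0.4],[0,0,0,0,0,0,0.4],[0,0,0,0,0,0,0.4],[0,0,0,0,0,0,0.4],[0,0,0,0,0,-0.03,0.4],[0,0,0,0,0,-0.08,0.4],[0,0,0,0,0,-0.1,0.4],[0,0,0,0,0,-0.1,0.4],[0,0,0,0,0,-0.1,0.4],[0,0,0,0,-0.15,0,0.4],[0,0,0,0,-0.18,0,0.4],[0,0,0,0,-0.18,0,0.4],[0,0,0,0,-0.18,0,0.4],[0,0,0,0,-0.18,0,0.4],[0,0,0,0,-0.18,0,0.4],[0,0,0,0,-0.18,0,0.4],[0,0,0,0,-0.1,0,0.4],[0,0,0,0,0,0,0.4],[0,0,0,0,0,0,0.4],[0,0,0,0,0,0,0.4]]]'

```text
clock: 40.95
position: [0.4817, -0.1418, 0.1487]
ee_rot: [0.997, 0.078, 0.0, 0.0]
ft_force: [-0.1, -1.0, 1.0]
grip_width: 0.401
grasp_force: 0.0
```

```bash
python3 - <<'E'
from h import *
a=crop(optics.camera("top")[:,:,::-1].copy(),405,180,130,130,3)
b=crop(optics.camera("scene")[:,:,::-1].copy(),345,265,135,130,3)
cv2.imwrite("pics/lid3.png",np.hstack([a,b]))
w=lambda X,Y,a,P,z:np.c_[X+np.cos(a)*P[:,0]-np.sin(a)*P[:,1],Y+np.sin(a)*P[:,0]+np.cos(a)*P[:,1],np.full(len(P),z)]
L=np.array([[.105,.085],[.105,-.085],[-.0741,-.085],[-.105,-.0541],[-.105,.0541],[-.0741,.085]])
P=w(.5235,-.4036,.157,L,.044)
print((proj("top",P)-[405,180])*3,(proj("scene",P)-[345,265])*3+[390,0])
E
```

```text
[[ 65.6518  58.0746]
 [307.5305  35.4233]
 [352.5742 289.4782]
 [315.072  339.5037]
 [155.0486 355.0891]
 [102.6022 313.6814]] [[587.3724  33.8772]
 [794.3817 134.0519]
 [641.991  272.9915]
 [569.1205 274.3665]
 [432.8297 191.118 ]
 [428.3341 147.2982]]
```

View pics/lid3.png

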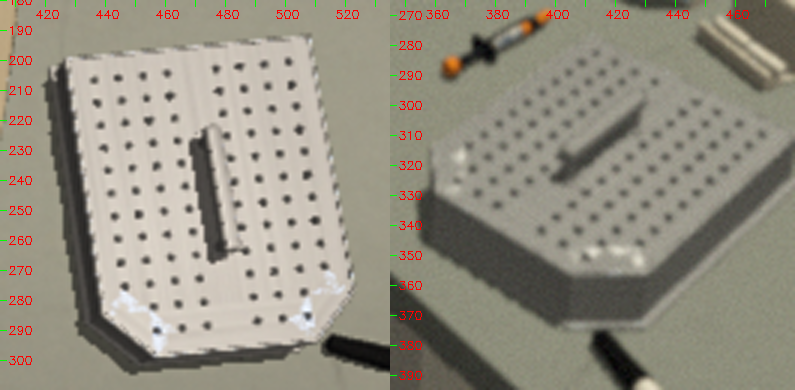

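```bash
python3 -c "
from workcell import job
print(job.hand_in())"
```

```text
the job is handed in; nothing more can be done
None
```

All four instruments lie in their cassette notches in the rack's order, handles towards you. The lid is on with its cut-off corners over the base's, looking fully down and level on camera, and the job is handed in (no verdict came back).

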